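# Click the accessory carousel round to the polishing cup and latch it

## Task

With a closed fingertip, flick the carousel round clockwise (seen from above) by its edge lugs, click by click, until the pocket with the wide polishing cup rests opposite the index line on the white step; never run past it. Then push the black latch tab fully in towards the wheel, and take the hand away. Only touch and push, gently: the carousel unit stays standing where it is, nothing is gripped or lifted, and the other things on the worktop are left alone.

Things in the scene. Friction and masses are not known exactly. Their poses are not given: they have to be found in the camera images.
- unit: white weighted base, 2.4 kg, standing loose on the worktop. Origin: on the wheel's axis, at worktop level; own z up, own -x to the index line, own +y to the latch. Drum 120 dia, 24 tall under the wheel; index step own x -55 to -95, y +-30, 16 tall; latch track own y 56 to 138, x +-22, 24 tall (sizes in mm)
- hub (a point): centre of the grey wheel's top, on its axis, 48 above the worktop. Disc 92 dia, from 26 to 48 above the worktop; eight radial lugs, 45 degrees apart, same heights, reach out to 66 from the axis, each 9 wide. Lugs stand half-way between pockets, so when at rest the gaps lie at own multiples of 45 degrees of the unit; all are open from above and outside, but for the latch at own +y (sizes in mm)
- carousel (a joint): turn of the wheel (rad), growing clockwise seen from above; 0 = polishing cup exactly opposite the index line, -0.785 = one click short, etc. Spring detent every 0.785 rad: pushed over half a click it snaps to the next rest, less and it springs back. Starts at rest 1 to 4 clicks short. 3 to 6 N at a lug drives it over. A stop lies half a click behind the 4-click start
- cup_top (a point): top centre of the polishing cup, a white cup widening upwards to 19 dia, standing 24 tall in its pocket (top 72 above the worktop), 31 from the wheel's axis; the other seven pockets hold slim steel burs 5 dia, 22 tall (sizes in mm)
- index (a point): middle of the dark index line with its arrowhead, on the step, 80 from the wheel's axis (sizes in mm)
- latch (a joint): travel of the black slide latch (m): 0 out, 0.020 fully in towards the axis (own -y of the unit). Stiff slide, about 1.2 N, stays where it is left. When in, its tongue, 12 wide, stands in the gap between two lugs
- tab (a point): top middle of the outer edge of the latch's upright tab, on the face to push: the tab is 30 wide (along unit x), 10 thick (along unit y), its top 61 above the worktop and it stands on the 24-tall track. When the latch is out this point is 127 from the wheel's axis, when in 107 (sizes in mm)
- rinse_cup: bystander: open white cup, 66 dia x 72 tall; origin at the centre of its underside (sizes in mm)
- cotton_jar: bystander: clear round jar with steel cap, 68 dia x 68 tall; origin under its centre (sizes in mm)
- paste_pot: bystander: small white lidded pot, 42 dia x 28 tall; origin under its centre (sizes in mm)
- mouth_mirror: bystander: steel mouth mirror lying flat, 160 long, 9 thick, mirror head 24 dia; origin near mid-length on the worktop, own x axis along the handle (sizes in mm)
- tray: bystander: shallow steel tray 120 x 200 x 22; origin under its centre (sizes in mm)
- spray_bottle: bystander: white bottle, 68 dia x 170 tall; origin under its centre (sizes in mm)
- pouch_roll: bystander: roll of paper standing on its end, 96 dia x 55 tall; origin under its centre (sizes in mm)
- glove_box: bystander: cardboard box 120 x 240 x 75; origin under its centre (sizes in mm)
Not all that is in view belongs to the job. Leave any blue look-alike of the unit alone.

How it is judged (in metres and radians):
On the way, in this order (a step that is already met when the one before it is completed fails the run):
1. the wheel rests with the polishing cup opposite the index line, while the latch is still out (value of joint carousel between -0.13 and 0.13 rad and velocity of joint carousel between -0.3 and 0.3 rad/s and value of joint latch below 0.008 m), for 0.2 s.
2. the latch is pushed fully in (value of joint carousel between -0.13 and 0.13 rad and value of joint latch above 0.0165 m), for 0.1 s.
At the end, for the whole second after the job is handed in: the wheel rests within 0.13 rad of the cup being opposite the index line, the latch is in by at least 16.5 of its 20 mm, and the unit stands flat within 20 mm of where it was (all of step 2 and velocity of joint carousel between -0.1 and 0.1 rad/s and height (world z) of unit below 0.006 m and angle between unit's own z axis and vertical below 0.05 rad and distance of unit from where it was at the start of the episode below 0.02 m); the robot touches nothing.
It fails at once if the wheel is run more than half a click past the polishing cup (value of joint carousel above 0.45 rad).
It fails at once if the carousel unit is lifted, tipped or shoved more than 20 mm (height (world z) of unit above 0.008 m or angle between unit's own z axis and vertical above 0.1 rad or distance of unit from where it was at the start of the episode above 0.02 m).
It fails at once if the carousel unit is pressed or gripped with more than 40 N (contact force between the fingers and unit above 40 N).
It fails at once if a bystander is moved more than 20 mm or tipped (distance of any of rinse_cup, cotton_jar, paste_pot, mouth_mirror, tray, spray_bottle, pouch_roll, glove_box from where it was at the start of the episode above 0.02 m or angle between any of rinse_cup, cotton_jar, paste_pot, mouth_mirror, tray, spray_bottle, pouch_roll, glove_box's own z axis and vertical above 0.35 rad).
It also fails if it takes over 64 s, if anything falls off the work surface, if the arm or the gripper's body presses on something with over 40 N, if the wrist force passes 120 N, or if a joint passes its speed limit or range.

## Robot

A 6-joint arm with a two-finger parallel gripper is mounted at the origin on the work surface. World frame = base frame: x ahead of the robot, y to its left, z up, the work surface at z = 0. Lengths are in mm, angles in degrees, forces in N, time in s.
With the tool pointing down it reaches from about 325 to 925 mm from the base axis. Payload 3.1 kg.
Tool frame: the origin (TCP) lies at the very end of the fingers, on their centre line; the grasp point (between the pads) lies grasp_offset behind it (grasp_offset is the distance from the TCP to the grasp point, in mm); z points along the fingers, x is the direction in which the jaws open and shut, and the axes are right-handed (so a half turn about z gives the same grasp; the last joint's range is limited). The gripper opens to 85 mm and grips with 20 to 120 N. Pads are 22 mm wide; open, the fingers measure 114 mm over their backs; the gripper's body (76 mm by 85 mm) begins 54 mm behind the grasp point. The pads swing forward as they close: fully open they stand 13 mm farther back than shut.
Start: joints at [66.28, 12.427, 92.441, -0, 75.132, -6.429], TCP at [185.756, 596.77, 231.3] pointing down, gripper open.
Joint ranges: [-157.48, 157.48], [-44.54, 120.13], [17.64, 146.25], [-64.5, 244.5], [7.68, 150.69], [-147.95, 147.95]. Speed limits (degrees/s): [159.86, 159.86, 180, 180, 180, 180].

## Interface

Orientations are given as [roll, pitch, yaw] about the fixed x, y, z axes, in that order (R = Rz(yaw) Ry(pitch) Rx(roll)).
In Python, from station import * gives the robot as it stands. Calls block until the motion is done:
- goto(position, orientation): joint-space move of the TCP to a pose.
- move_l(position, attitude=None, speed=150): straight line of the TCP; attitude=None keeps the orientation; speed is the mean speed in mm/s.
- move_j(angles): joint-space move.
- grip(opening, squeeze=None): finger opening in mm; squeeze is the grip in N (None keeps the last); returns when the fingers have stopped.
- wait(seconds).
- solve_ik(position, orientation): joint angles nearest the present ones, or None.
- get_obs(): the state.
- get_image(name): name is "scene" or "top" or "wrist"; returns the picture (480x640x3 uint8, red, green, blue); there is no depth.
- get_calibration(name): a dict with "fx", "fy", "cx", "cy" (pixels), "R" (3x3) and "t" (3): a world point X has camera coordinates R X + t; the wrist camera has in their place "mount" (4x4, takes a point from camera to tool coordinates, whose origin is the TCP and whose axes are the tool frame's). Camera axes: x right, y down, z forward; pixel columns grow to the right and rows downward; lengths in mm; the calibration is good to about 2 mm. A picture is of the moment at which its call begins: read the wrist's pose just before it. get_calibration takes no time and is no camera call.
A pose or a line that the arm cannot do raises Unreachable and nothing moves.
- sign_off(): hands the job in, once; it reports no verdict.
Trained networks look in the newest picture that a camera, given by its name, has taken for a name from the list of things; names that differ only in an ending like _2 or _b are one class to them, and where a whole thing is asked for, a point or a joint stands for the part that bears it (a point fixed in the world has none). Each returns a list of dicts, best first, with "score" (0 to 1); they miss things now and then, are a little off and sometimes report something else, mostly with a low value. They report only what shows in the picture. A call takes as long as a camera call. They do not tell look-alikes from the thing itself.
- spot_in(name, camera): "extent" ([centre column, centre row, width, height] in pixels, round what is visible of it).
- regions_of(name, camera): "region" (480x640 bool, what is visible of it) and "extent" ([centre column, centre row, width, height] in pixels, round what is visible of it).
The state is a dict: "t": time; "joint_pos": joint angles; "qvel": joint speeds; "effort": joint torques, N m; "tcp_pos": TCP position; "ee_rot": TCP orientation; "wrist_force": force on the tool from outside, world axes, zero at the start; "moment": the same for the moment, N m; "grip_width": finger opening in mm.
Only numpy, scipy, OpenCV 4.12 (cv2) and the standard library are available. Lean on these libraries where they do the work, as an engineer would, in place of code of your own. Each camera call takes 0.05 s, during which the arm holds its last target.

## Working session

There is one attempt and no reset: what is moved stays moved. The work goes in short steps, each a Python script; the robot and the scene stay as the last script left them, time stands still between calls to the robot, and variables do not carry over. Pictures are saved under pics/ and viewed, and the job is handed in when it is done.

```bash
ls; mkdir -p pics
python3 - <<'E'
from station import *
import cv2
for n in ["scene","top","wrist"]:
    im=get_image(n); cv2.imwrite(f"pics/{n}0.png",im[:,:,::-1])
    c=get_calibration(n); print(n,c)
    for nm in ["unit","hub","cup_top","index","tab"]:
        try: print(nm,[(round(d["score"],2),[round(float(v),1) for v in d["extent"]]) for d in spot_in(nm,n)])
        except Exception as e: print(nm,e)
print(get_obs())
E
```

```text
pics
scene {'fx': 594.2577626265715, 'fy': 594.2577626265715, 'cx': 322.4245764437152, 'cy': 239.04471392568638, 'R': array([[ 0.81845485,  0.57434975, -0.01593826],
       [ 0.45405177, -0.66352947, -0.59461385],
       [-0.35209183,  0.47942779, -0.80385343]]), 't': array([-445.12227607, -202.83485537, 1716.36975788])}
unit [(0.86, [210.5, 253.1, 78.8, 68.1]), (0.77, [325.0, 234.6, 64.8, 66.8]), (0.15, [395.3, 235.2, 21.6, 35.7])]
hub [(0.92, [215.9, 242.2, 49.3, 48.9]), (0.9, [332.2, 241.7, 49.5, 44.6])]
cup_top [(0.71, [214.9, 240.9, 49.1, 43.4]), (0.56, [330.8, 242.1, 53.4, 45.9])]
index [(0.75, [210.3, 253.0, 79.0, 70.7]), (0.61, [326.0, 238.1, 65.2, 70.9])]
tab [(0.57, [181.4, 269.2, 24.6, 14.5]), (0.45, [342.3, 211.7, 11.4, 25.2])]
top {'fx': 577.9386460376364, 'fy': 577.9386460376364, 'cx': 314.2107513536972, 'cy': 240.7638369256812, 'R': array([[-0.03370488, -0.99942679, -0.00317462],
       [-0.97627724,  0.03360363, -0.21390079],
       [ 0.21388486, -0.00411019, -0.97685023]]), 't': array([  14.5482746 ,  547.72910239, 1254.91994692])}
unit [(0.96, [285.4, 251.5, 89.2, 7
[... 849 characters left out ...]
}
unit []
hub []
cup_top []
index []
tab []
{'t': 0.9, 'joint_pos': array([ 6.62783100e+01,  1.24278477e+01,  9.24395044e+01,  4.90648927e-04,
        7.51312384e+01, -6.42846568e+00]), 'qvel': array([-0.02368329,  0.17188135, -0.01015306,  0.04780588, -0.01229784,
        0.03441506]), 'effort': array([ 2.97044771e-04, -3.96883714e+01, -3.04263353e+01,  2.17180019e-05,
        5.71188993e-04,  1.78506332e-05]), 'tcp_pos': array([185.77534225, 596.78131712, 231.309749  ]), 'ee_rot': array([-1.79999687e+02, -1.45369962e-03,  7.27066498e+01]), 'wrist_force': array([-0.29000986, -0.26825297, -0.04597627]), 'moment': array([-0.01072632,  0.04161959,  0.03117154]), 'grip_width': 85.5119846559556}
```

Run:
```python
import cv2
a=cv2.imread("pics/top0.png"); b=cv2.imread("pics/scene0.png")
cv2.imwrite("pics/top0c.png",cv2.resize(a[180:420,210:500],None,fx=2.5,fy=2.5,interpolation=cv2.INTER_CUBIC))
cv2.imwrite("pics/scene0c.png",cv2.resize(b[180:320,150:400],None,fx=3,fy=3,interpolation=cv2.INTER_CUBIC))
```

```text
(no output)
```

View pics/top0.png

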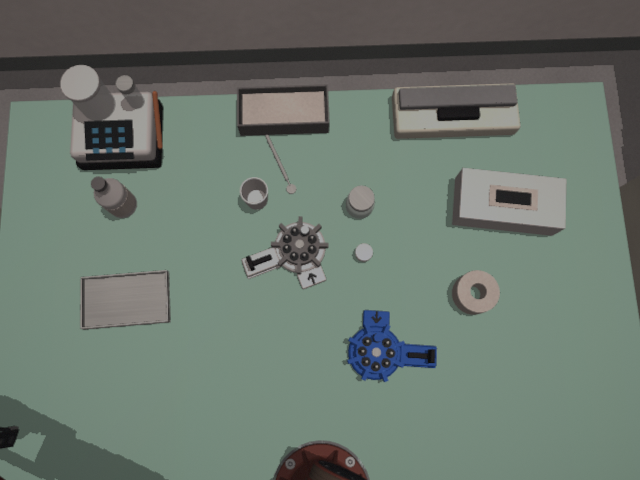

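View pics/top0c.png

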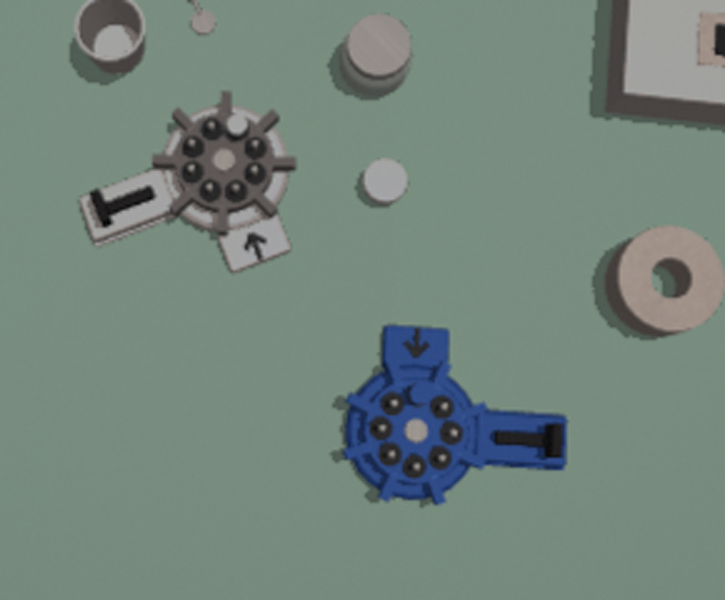

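View pics/scene0c.png

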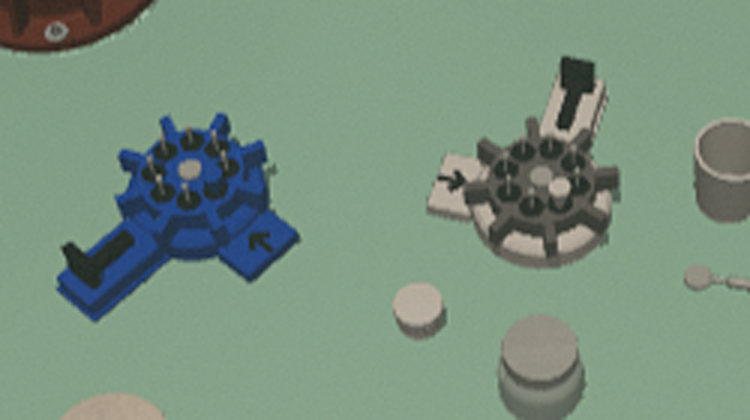

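The white unit is at about (299,244) in the top view. Its index arrow is at (312,277) and its tab at (249,263). The blue one at (376,352) is the look-alike. The cup is at about (304,230), on the far side from the arrow, so it looks about 3 clicks short. Next I'll work out the pose and then check it with the wrist camera.

```bash
cat > h.py <<'E'
from station import *
import numpy as np, cv2
from scipy.spatial.transform import Rotation as Rn
def cam(n,obs=None):
    c=get_calibration(n); K=np.array([[c["fx"],0,c["cx"]],[0,c["fy"],c["cy"]],[0,0,1]])
    if n=="wrist":
        T=np.eye(4); T[:3,:3]=Rn.from_euler("xyz",obs["ee_rot"],degrees=True).as_matrix(); T[:3,3]=obs["tcp_pos"]
        M=np.linalg.inv(T@c["mount"]); return K,M[:3,:3],M[:3,3]
    return K,np.array(c["R"]),np.array(c["t"])
def unproj(C,uv,z):
    K,R,t=C; d=R.T@np.linalg.solve(K,[uv[0],uv[1],1]); o=-R.T@t; return o+d*(z-o[2])/d[2]
def proj(C,X):
    K,R,t=C; p=K@(R@np.asarray(X,float)+t); return p[:2]/p[2]
E
python3 - <<'E'
from h import *
T=cam("top");S=cam("scene")
def top(u,v): return (u/2.5+210,v/2.5+180)
def sc(u,v): return (u/3+150,v/3+180)
A={"hub":((224,159),(541,176),48),"index":((255,243),(452,181),16),"tab":((93,208),(578,60),61),"cup":((236,125),(560,186),72)}
for k,(a,b,z) in A.items(): print(k,unproj(T,top(*a),z).round(1),unproj(S,sc(*b),z).round(1))
for n in ["rinse_cup","cotton_jar","paste_pot","mouth_mirror"]:
    d=spot_in(n,"top")
    if d: print(n,d[0]["score"],unproj(T,d[0]["extent"][:2],30).round(0))
E
```

```text
hub [544.9  29.5  48. ] [549.1  28.5  48. ]
index [471.1   3.7  16. ] [4.753e+02 2.000e-01 1.600e+01]
tab [501.  148.5  61. ] [509.8 142.6  61. ]
cup [570.8  17.3  72. ] [578.   14.4  72. ]
rinse_cup 0.87 [678. 141.  30.]
cotton_jar 0.77 [ 652. -120.   30.]
paste_pot 0.84 [ 525. -120.   30.]
mouth_mirror 0.78 [740.  68.  30.]
```

Run:
```python
from h import *
print(grasp_offset if 'grasp_offset' in globals() else None)
grip(0,20)
goto([547,-15,250],[180,0,0])
o=get_obs(); im=get_image("wrist"); cv2.imwrite("pics/w1.png",im[:,:,::-1])
np.save("w1.npy",np.r_[o["tcp_pos"],o["ee_rot"]]); print(o["t"],o["tcp_pos"],o["ee_rot"],o["joint_pos"],o["grip_width"])
W=cam("wrist",o)
for n in ["hub","cup_top","index","tab"]:
    print(n,proj(W,{"hub":[547,29,48],"cup_top":[574.5,16,72],"index":[473,2,16],"tab":[505,145,61]}[n]).round(1),[(round(d["score"],2),[round(float(v),1) for v in d["extent"]]) for d in spot_in(n,"wrist")])
```

```text
18.700000000000003
4.3833 [547.02206029 -14.19329504 249.98085593] [-1.79982069e+02  1.57402877e-03  7.03777382e-02] [-8.84565268e+00  2.05592373e+00  1.01903864e+02  1.80021521e-02
  7.60445467e+01 -8.92037236e+00] -0.038929240003457724
hub [327.3 165.6] [(0.84, [327.9, 158.0, 143.8, 148.0]), (0.8, [90.9, 315.4, 133.8, 116.5]), (0.51, [284.9, 50.2, 47.1, 80.9])]
cup_top [358.9 183.8] [(0.88, [91.6, 314.5, 134.0, 115.4]), (0.71, [326.2, 159.9, 145.2, 147.3]), (0.25, [283.6, 50.5, 50.4, 81.8])]
index [254.9 188.9] [(0.95, [313.2, 118.5, 169.4, 232.1]), (0.58, [109.0, 341.2, 169.0, 169.2])]
tab [274.3  17.4] [(0.64, [98.9, 396.9, 42.8, 62.8]), (0.59, [281.9, 49.6, 48.5, 84.7])]
```

View pics/w1.png

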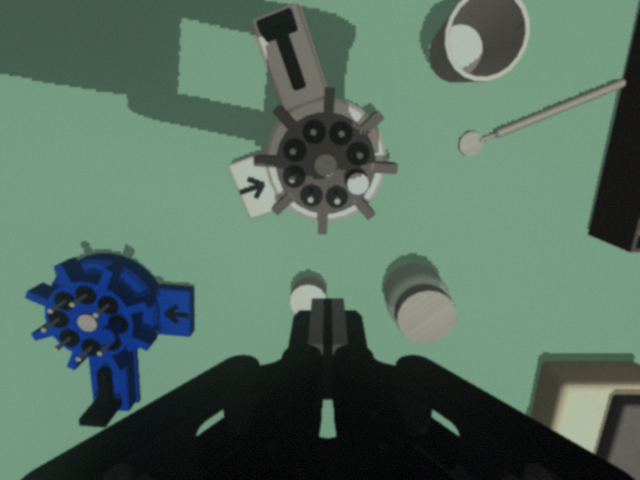

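The wrist view matches the estimate: hub (326,165), arrow (252,187), tab edge about (272,13) and cup (358,183). I'll fit the pose from the lug tips.

Run:
```python
from h import *
from scipy.optimize import least_squares
p=np.load("w1.npy"); W=cam("wrist",dict(tcp_pos=p[:3],ee_rot=p[3:]))
for n,uv,z in [("hub",(326,165),48),("index",(252,187),16),("tab",(272,13),61),("cup",(358,183),72)]: print(n,unproj(W,uv,z).round(1))
im=cv2.imread("pics/w1.png"); 
def draw(q,clicks=3):
    v=im.copy(); c=np.array([q[0],q[1]]); a=np.radians(q[2])
    P=lambda r,th,z: tuple(int(round(4*x)) for x in proj(W,[*(c+r*np.array([np.cos(a+th),np.sin(a+th)])),z]-np.array([0,0,0])))
    v=cv2.resize(v,None,fx=4,fy=4,interpolation=cv2.INTER_CUBIC)
    for k in range(8): cv2.circle(v,P(66,np.radians(22.5+45*k),48),5,(0,0,255),-1)
    cv2.circle(v,P(0,0,48),5,(0,255,0),-1); cv2.circle(v,P(80,np.pi,16),5,(0,255,0),-1); cv2.circle(v,P(127,np.pi/2,61),5,(255,255,0),-1); cv2.circle(v,P(31,np.pi+np.radians(45*clicks),72),5,(255,0,255),-1)
    return v[0:960,800:1700]
cv2.imwrite("pics/w1fit.png",cv2.resize(draw((547,29,20)),None,fx=.62,fy=.62))
```

```text
hub [545.8  29.5  48. ]
index [470.1   3.9  16. ]
tab [503.3 148.   61. ]
cup [573.7  16.7  72. ]
```

View pics/w1fit.png

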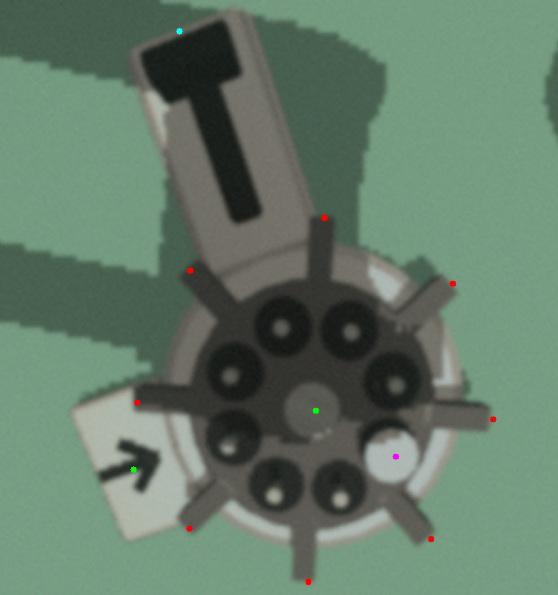

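```bash
cat >> h.py <<'E'
C=np.array([545.5,29.3]); A=19.5
def pose(r,own,z):
    w=np.radians(A+own); return [C[0]+r*np.cos(w),C[1]+r*np.sin(w),z],[180,0,A+own]
def arc(a0,a1,r=64,z=34,speed=30,n=9):
    F=0
    for a in np.linspace(a0,a1,n+1)[1:]:
        p,q=pose(r,a,z); move_l(p,q,speed=speed); f=np.linalg.norm(get_obs()["wrist_force"]); F=max(F,f)
        if f>25: print("STOP",a,f); return False
    print("arc",a1,"maxF",F); return True
E
python3 - <<'E'
from h import *
goto(*pose(64,45,130))
print(get_obs()["wrist_force"])
move_l(pose(64,45,34)[0],speed=80)
o=get_obs();print(o["t"],o["wrist_force"],o["tcp_pos"],pose(64,45,34)[0],o["joint_pos"])
print(get_image("top").shape); cv2.imwrite("pics/top1.png",cv2.resize(get_image("top")[200:300,230:350,::-1],None,fx=5,fy=5))
arc(45,0); wait(.2)
o=get_obs();print(o["t"],o["wrist_force"])
cv2.imwrite("pics/top2.png",cv2.resize(get_image("top")[200:300,230:350,::-1],None,fx=5,fy=5))
cv2.imwrite("pics/sc2.png",cv2.resize(get_image("scene")[180:280,270:390,::-1],None,fx=5,fy=5))
E
```

```text
[-0.33267856  0.38516375 -0.38045999]
6.8833 [-0.25353526 -0.30672714  1.06428269] [573.77022406  87.09725966  34.74956777] [np.float64(573.0527101957309), np.float64(87.06545819839107), 34] [ 1.70411966e+00  2.09477780e+01  1.05346899e+02 -9.59566923e-04
  5.36181504e+01 -6.27997595e+01]
(480, 640, 3)
arc 0 maxF 4.523124528029022
10.1833 [-0.07757809 -0.38643608  0.40382462]
```

View pics/top2.png

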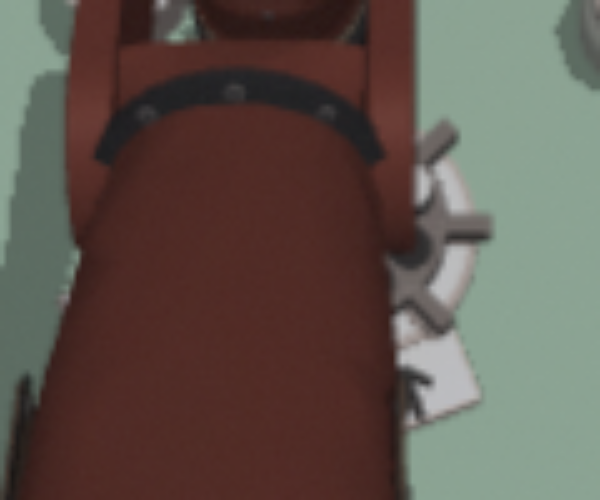

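View pics/sc2.png

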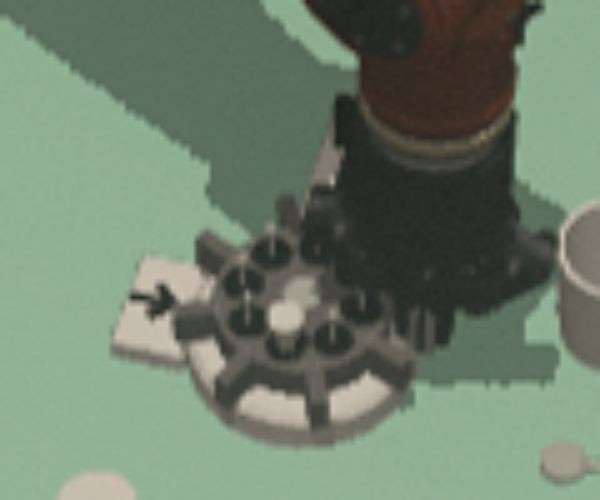

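The cup moved one click, to (285,318) in the crop, and the finger is unloaded. I'll do the second click, check it, then do the third.

Run:
```python
from h import *
arc(0,-45); wait(.2)
o=get_obs();print(o["t"],o["wrist_force"])
cv2.imwrite("pics/sc3.png",cv2.resize(get_image("scene")[180:280,270:390,::-1],None,fx=5,fy=5))
```

```text
arc -45 maxF 4.502427530982753
13.4833 [0.01760735 0.73777962 0.58058098]
```

View pics/sc3.png

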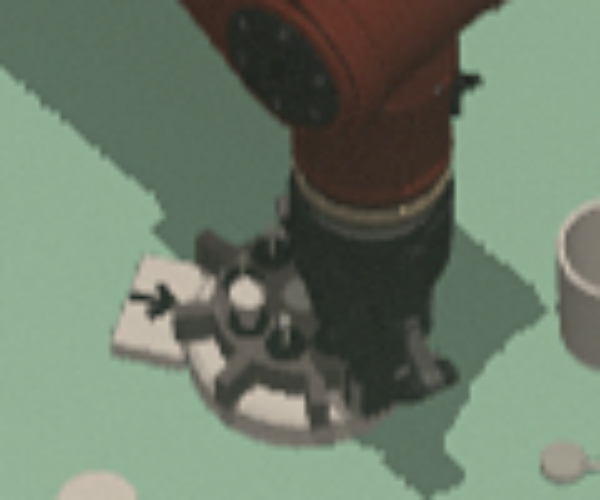

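The cup is at (247,292), one click short of the arrow at (155,297). Now the last click, then I'll lift off and look.

Run:
```python
from h import *
arc(-45,-90); wait(.2)
o=get_obs();print(o["t"],o["wrist_force"])
move_l(pose(64,-90,130)[0],speed=100)
goto([547,-15,250],[180,0,0]); 
o=get_obs(); im=get_image("wrist"); cv2.imwrite("pics/w4.png",cv2.resize(im[0:240,200:430,::-1],None,fx=2.5,fy=2.5))
W=cam("wrist",o); print(o["t"],o["tcp_pos"])
np.save("w4.npy",np.r_[o["tcp_pos"],o["ee_rot"]])
f=lambda X:((proj(W,X)-[200,0])*2.5).round(0)
u=np.radians(A+180)
print("exp cup",f([C[0]+31*np.cos(u),C[1]+31*np.sin(u),72]),"hub",f([*C,48]),"tab",f([C[0]+127*np.cos(np.radians(A+90)),C[1]+127*np.sin(np.radians(A+90)),61]))
```

```text
arc -90 maxF 4.0607559284333785
16.7333 [ 0.12231823 -0.09438737  0.05827531]
18.95 [546.53459563 -14.97124457 248.97765789]
exp cup [231. 449.] hub [316. 411.] tab [180.  25.]
```

View pics/w4.png

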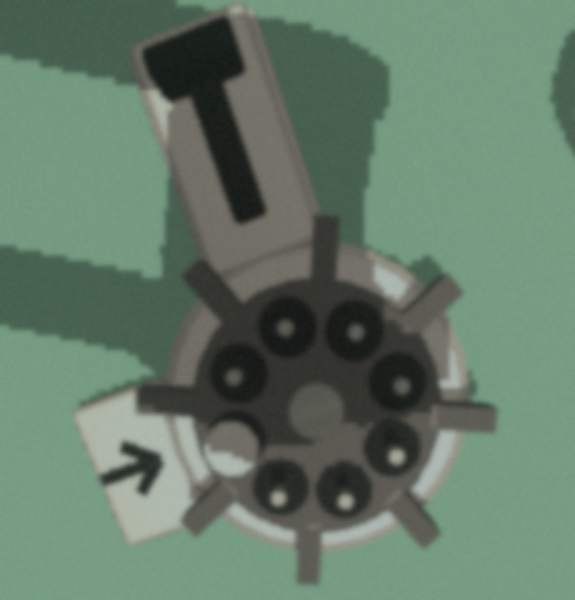

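The cup sits at (231,447), against an expected (231,449) opposite the arrow. The unit hasn't moved and the latch is out. Next I'll push the tab from outside while watching the force.

Run:
```python
from h import *
u=np.radians(A+90); d=np.array([np.cos(u),np.sin(u)])
q=[180,0,A]
P=lambda r,z:[*(C+r*d),z]
goto(P(165,130),q); move_l(P(165,40),speed=80)
wait(.2); f0=get_obs()["wrist_force"]; print(f0)
move_l(P(143,40),speed=40)
r=143;log=[]
while r>116:
    r-=1; move_l(P(r,40),speed=15); o=get_obs(); f=(o["wrist_force"]-f0)[:2]@d
    log.append((r,round(float((o["tcp_pos"][:2]-C)@d),1),round(float(f),1)))
    if abs(f)>5: break
print(log,o["t"])
```

```text
[-0.22037121  0.10173934  0.23324643]
[(142, 142.1, 0.2), (141, 141.0, -0.4), (140, 139.9, 0.2), (139, 138.9, -0.4), (138, 137.9, 0.9), (137, 137.0, 0.1), (136, 136.1, 0.8), (135, 135.0, 0.9), (134, 133.9, 0.1), (133, 132.9, 1.1), (132, 131.9, 1.1), (131, 130.9, 1.0), (130, 129.9, 0.3), (129, 128.9, 0.7), (128, 127.9, 0.6), (127, 126.9, 1.0), (126, 125.9, -0.0), (125, 124.9, -0.1), (124, 123.9, 0.5), (123, 122.9, 0.5), (122, 121.9, 0.7), (121, 120.9, 0.7), (120, 119.9, 1.2), (119, 118.9, 0.6), (118, 118.7, 4.7), (117, 118.6, 7.6)] 28.625
```

The tab made contact at about 138 and reached a hard stop at 118.6, so it travelled about 20 mm. I'll back off and look.

Run:
```python
from h import *
u=np.radians(A+90); d=np.array([np.cos(u),np.sin(u)])
move_l([*(C+165*d),40],speed=60); move_l([*(C+165*d),150],speed=100)
goto([547,-15,250],[180,0,0]); wait(.2)
o=get_obs(); im=get_image("wrist"); cv2.imwrite("pics/w5.png",cv2.resize(im[0:240,200:430,::-1],None,fx=2.5,fy=2.5))
W=cam("wrist",o)
print(o["t"],o["wrist_force"],((proj(W,[*(C+107*d),61])-[200,0])*2.5).round(0),((proj(W,[*(C-31*np.array([d[1],-d[0]])),72])-[200,0])*2.5).round(0))
```

```text
31.9417 [-0.4858667   0.1581039  -0.11454749] [207.  98.] [233. 453.]
```

View pics/w5.png

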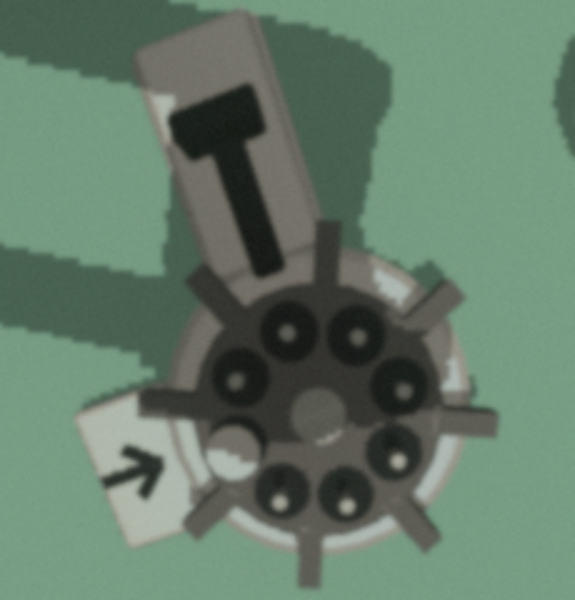

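The tab's outer edge is at about (209,100), against an expected (207,98) when fully in. The cup is at (233,452), still opposite the arrow, and the hand is clear.

```bash
python3 -c "
from station import *
sign_off()"
```

```text
the job is handed in; nothing more can be done
```

The job is done and handed in at about 32 s, well inside the 64 s limit. `sign_off()` gives no verdict, so the result rests on my own checks.

- **Wheel:** the cup started three clicks short. I turned the wheel clockwise three clicks with the closed fingertip in a lug gap, checking in the camera after each one. The force stayed at or below about 4.5 N. The cup now rests opposite the index line, within about 1 pixel of where it should be.
- **Latch:** I pushed the tab in until it hit its stop, after about 20 mm of travel and at no more than 7.6 N. In the picture its outer edge is within about 1 pixel of the fully-in position.
- **Surroundings:** in the last picture the unit stood where it was, and the hand was back at about 250 mm above the worktop, touching nothing. I took no final picture of all the bystanders, but I felt no unexpected contact forces.

None of the checks failed or disagreed.

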